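Clear the light path and hold the sample cell in the beam

ROBOT

A 6-joint arm with a two-finger parallel gripper is mounted at the origin on the work surface. World frame = base frame: x ahead of the robot, y to its left, z up, the work surface at z = 0. Lengths are in mm, angles in rad, forces in N, time in s.
With the tool pointing down it reaches from about 400 to 925 mm from the base axis. Payload 12.5 kg.
Tool frame: the origin (TCP) lies on the centre line of the jaws, within the pads' length; the fingertips stand 14 mm ahead of it and the grasp point (between the pads) lies 5 mm behind it; z points along the fingers, x is the direction in which the jaws open and shut, and the axes are right-handed (so a half turn about z gives the same grasp; the last joint's range is limited). The gripper opens to 95 mm and grips with 3 to 60 N. Pads are 20 mm wide; open, the fingers measure 119 mm over their backs; the gripper's body (75 mm by 180 mm) begins 59 mm behind the grasp point.
Start: joints at [1.222, 0.491, 1.559, -0, 1.092, -0.106], TCP at [150.245, 606.689, 228.661] pointing down, gripper open.
Joint ranges: [-3.1, 3.1], [-0.84, 2.19], [0.05, 2.79], [-1.13, 4.28], [0.06, 2.93], [-2.69, 2.69]. Speed limits (rad/s): [2.22, 2.22, 2.79, 3.14, 3.14, 3.14].

INTERFACE

Orientations are given as [roll, pitch, yaw] about the fixed x, y, z axes, in that order (R = Rz(yaw) Ry(pitch) Rx(roll)).
In Python, from cell import state, read_camera, job_done gives the robot as it stands.
- The arm moves only by the shell command python3 -m handwheel 'ROWS'. ROWS is JSON, a list of rows, each an object of numbers: "hand": the finger opening in m, from 0 to 0.0951; "x", "y", "z": the shift along the world's x, y, z in m; "spin": the turn about the world's z in units of 5 degrees (1.0 is 5 degrees). In form: [{"hand": .., "x": .., "y": .., "z": .., "spin": ..}, ...]. A call has 1 to 20 rows; each row is the pose to reach, as a shift and turn from the pose commanded when the call began; what a row does not reach only later rows make up. A row lasts 1/12 s, in which the tool goes at most 41.7 mm and 7.16 degrees, less where a joint would pass 70% of its speed; a pose out of reach is approached as far as the arm can. A call with a gripper value outside its range is refused whole. The fingers move at their own pace and stop on an object; the grip force is fixed at half the most. Time passes only in rows, so rows that repeat a pose let the fingers close. It gives the time, the measured TCP pose, the force and the opening at its end, in the units of the state.
- state(): the state, without advancing time (a new reading comes with each control period).
- read_camera(name): name is "scene" or "top"; returns a dict with "img" (480x640x3 uint8, red, green, blue), "fx", "fy", "cx", "cy" (pixels), "T" (4x4, takes a point from camera to world coordinates). Camera axes: x right, y down, z forward; pixel columns grow to the right and rows downward; lengths in mm; the calibration is good to about 2 mm. A picture is of the moment at which its call begins. There is no depth.
- job_done(): hands the job in, once; it reports no verdict.
The state is a dict: "t": time; "joints": joint angles; "qvel": joint speeds; "tau": joint torques, N m; "eef_pos": TCP position; "tcp_rot": TCP orientation; "ft_force": force on the tool from outside, world axes, zero at the start; "moment": the same for the moment, N m; "opening": opening from 0.0 (shut) to 1.0 (fully open).
Only numpy, scipy, OpenCV 4.12 (cv2) and the standard library are available. Lean on these libraries where they do the work, as an engineer would, in place of code of your own. Each camera call takes 0.05 s, during which the arm holds its last target. There are 200 camera calls.

TASK

First clear the two blue foam offcuts out of the light path of the photometer head and into the yellow bin. Then pick up the glass cell with the orange stopper by its frosted faces only, never putting a finger on its clear windows, and hold it upright and still about midway along the red beam, so that the beam goes squarely through the middle of both clear windows. Keep the cell upright throughout, leave the other two cells standing where they are, and finish while still holding the cell in the beam.

Things in the scene. Friction and masses are not known exactly. Their poses are not given: they have to be found in the camera images.
- head: Photometer head, fixed: base plate 120 x 360 mm, 6 mm thick, with a white lamp housing (+y end, 100 x 120 mm) and a black receiver (-y end, 90 x 50 mm), tops 90 mm above the table (fins 93). Their faces stand at y = +90 and -90 mm: a 180 mm gap, open above and to both x sides. Origin: on the table, under mid-gap; y runs along the beam towards the lamp.
- beam_mid (a point): Middle of the red light beam, half-way between the two housings, 65 mm above the table. Axes as the head's: the level beam runs along y.
- bin: Yellow open-topped waste bin, fixed, 160 x 160 mm outside, 85 mm high, walls and floor 4 mm. Origin: centre of its underside.
- tray: White shallow tray, fixed, 85 (x) x 220 (y) x 10 mm, floor and lip 4 mm thick; the three cells stand on its floor in a row along its y, 75 mm apart, in any order.
- foam_tall_center (a point): Centre of the tall rigid blue foam offcut: 40 x 40 mm, 80 mm tall, 14 to 28 g, standing upright on the head's base plate in the beam, at one of two places about 42 mm to either side of the middle. Axes along its edges, z up.
- foam_low_center (a point): Centre (half-way up) of the low rigid blue foam offcut: stepped block 36 mm (x) x 50 mm (y) at its lower 26 mm, 36 x 30 mm above, 44 mm tall overall, 20 g; it stands on the head's base plate under the beam, at the other of the two places. It can be gripped across its x (36 mm).
- foam_tall: The tall foam offcut; origin at the centre of its underside.
- foam_low: The low foam offcut; origin at the centre of its underside.
- cell_center (a point): Centre of the glass of the cell with the ORANGE stopper, the one to hold: upright, 24 x 24 mm, 60 mm tall, plus a stopper 18 mm wide, 10 mm high; 60 to 100 g. This point is 30 mm above its underside. Whitish frosted faces at x = +12 and -12 mm (to grip); clear bluish windows at y = +12.5 and -12.5 mm. z up. At the end its y lies along the beam, either way round.
- cell: The same cell; origin at the centre of its underside.
- cell_frost_a: Frosted face at the cell's +x, 24 mm wide and 60 mm tall; its frame is the cell's (origin at the centre of the cell's underside).
- cell_frost_b: Frosted face at the cell's -x, the same.
- cell_window_a: Clear window, 15 mm wide and 50 mm tall, at the cell's +y, standing 0.5 mm proud; its frame is the cell's. Not to be touched by the fingers.
- cell_window_b: Clear window at the cell's -y, the same. Not to be touched.
- cell_blue: A like cell with a blue stopper; stays where it is. Origin: centre of its underside.
- cell_black: A like cell with a black stopper; stays where it is. Origin: centre of its underside.

How it is judged:
By the outcome, as a careful person would: the job done as asked, in the order asked, and still so for the second after the job is handed in, while the arm keeps its last pose, push and grip.
It also fails if it takes over 72 s, if anything falls off the work surface, if the arm or the gripper's body presses on something with over 40 N, if the wrist force passes 120 N, or if a joint passes its speed limit or range.

## Working session

There is one attempt and no reset: what is moved stays moved. The work goes in short steps, Python scripts to look and compute and a shell command to move; the robot and the scene stay as the last step left them, time stands still between calls to the robot, and variables do not carry over. Pictures are saved under pics/ and viewed, about 8 in all and at most 12, crops included, and the job is handed in when it is done.

```bash
mkdir -p pics; ls; python3 - <<'E'
from cell import *
import cv2
print(state())
for n in("scene","top"):
    c=read_camera(n); cv2.imwrite(f"pics/{n}0.png",c["img"][:,:,::-1]); print(n,c["fx"],c["fy"],c["cx"],c["cy"],c["T"])
E
```

```text
pics
{'t': 0.0, 'joints': array([ 1.22238801e+00,  4.91557558e-01,  1.55946197e+00,  3.32798478e-06,
        1.09169240e+00, -1.05589129e-01]), 'qvel': array([ 0.00054519,  0.00155642, -0.00025285,  0.00078508, -0.00038611,
       -0.00247183]), 'tau': array([-1.02028956e-03, -6.12642288e+01, -2.58175349e+01,  6.91517908e-02,
        4.83906304e-02, -1.13448200e-04]), 'eef_pos': array([150.16579117, 606.45243804, 228.05867234]), 'tcp_rot': array([-3.14147176e+00,  1.11272475e-03,  1.32797567e+00]), 'ft_force': array([-0.31213961,  0.33915731, -0.4519151 ]), 'moment': array([ 0.02055422, -0.009263  ,  0.01295619]), 'opening': 1.0008254180393832}
scene 563.064761737007 563.064761737007 305.2281922015033 234.60088799442673 [[ 8.67969138e-01  3.38822471e-01 -3.63082511e-01  9.21029656e+02]
 [ 4.96176295e-01 -5.60819765e-01  6.62789767e-01 -6.82762995e+02]
 [ 2.09442185e-02 -7.55433998e-01 -6.54889926e-01  7.68573281e+02]
 [ 0.00000000e+00  0.00000000e+00  0.00000000e+00  1.00000000e+00]]
top 448.9866286773917 448.9866286773917 320.62263504260517 244.45127235740043 [[-3.01149793e-02 -9.97607943e-01  6.22212260e-02  4.73451282e+02]
 [-9.99076117e-01  2.81330344e-02 -3.24875960e-02  3.07935861e+01]
 [ 3.06594119e-02 -6.31421042e-02 -9.97533496e-01  9.33506437e+02]
 [ 0.00000000e+00  0.00000000e+00  0.00000000e+00  1.00000000e+00]]
```

View pics/top0.png

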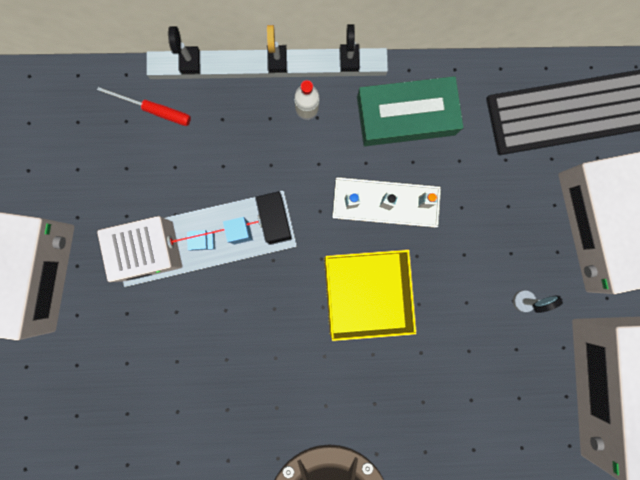

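View pics/scene0.png

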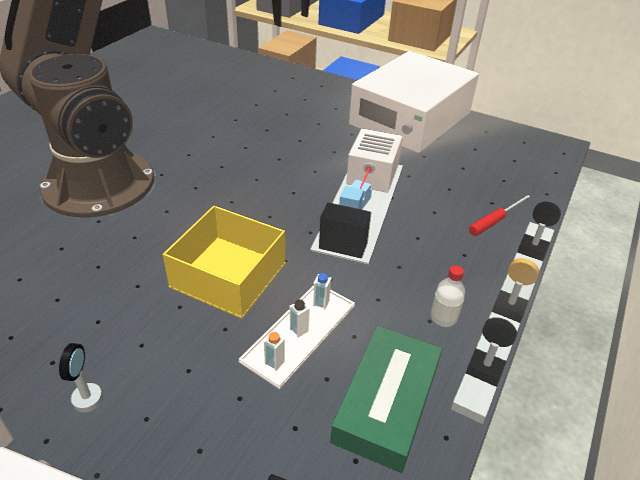

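Top view: head around (200,238) with the tall foam near the receiver at (237,230) and the low one at (201,241). The bin is at (370,295) and the tray at (387,203), with the orange cell at (431,198). The scene view agrees.

```bash
cat > h.py <<'E'
import numpy as np, cv2
from cell import *
def ray(c,u,v):
    d=c["T"][:3,:3]@np.array([(u-c["cx"])/c["fx"],(v-c["cy"])/c["fy"],1.]); return c["T"][:3,3],d
def onz(c,u,v,z):
    o,d=ray(c,u,v); return o+d*(z-o[2])/d[2]
def proj(c,p):
    q=c["T"][:3,:3].T@(np.array(p,float)-c["T"][:3,3]); return q[0]/q[2]*c["fx"]+c["cx"],q[1]/q[2]*c["fy"]+c["cy"]
def tri(c1,p1,c2,p2):
    A=[];b=[]
    for c,p in((c1,p1),(c2,p2)):
        o,d=ray(c,*p); d=d/np.linalg.norm(d); M=np.eye(3)-np.outer(d,d); A.append(M); b.append(M@o)
    return np.linalg.lstsq(np.vstack(A),np.hstack(b),rcond=None)[0]
def blobs(c,lo,hi,amin=15,roi=None):
    hsv=cv2.cvtColor(c["img"],cv2.COLOR_RGB2HSV); m=cv2.inRange(hsv,np.array(lo),np.array(hi))
    if roi: k=np.zeros_like(m); x0,y0,x1,y1=roi; k[y0:y1,x0:x1]=255; m&=k
    cs,_=cv2.findContours(m,cv2.RETR_EXTERNAL,cv2.CHAIN_APPROX_NONE)
    return sorted([x for x in cs if cv2.contourArea(x)>=amin],key=cv2.contourArea,reverse=True)
def crop(c,x0,y0,w,h,s): return cv2.resize(c["img"][y0:y0+h,x0:x0+w,::-1],None,fx=s,fy=s,interpolation=cv2.INTER_CUBIC)
E
python3 - <<'E'
from h import *
T=read_camera("top");S=read_camera("scene")
cv2.imwrite("pics/c1.png",np.vstack([np.hstack([crop(T,90,185,210,105,2)[:, :400],crop(T,330,170,115,60,3.5)[:210,:400]]), np.hstack([crop(S,300,120,110,145,2.7)[:390,:290],crop(S,235,260,125,128,4)[:390,:510]])]) if 0 else np.vstack([np.hstack([crop(T,170,190,133,70,3),crop(T,330,175,115,60,3.5)[:210]]) [:, :800],np.hstack([crop(S,300,120,110,145,2.7)[:390,:290],crop(S,235,265,125,97,4)[:390,:500] if 0 else cv2.resize(crop(S,235,265,125,97,4),(511,391))])[:391,:800]] ) if 0 else crop(T,170,175,275,90,2.9))
a=crop(S,305,120,110,140,4)[:,:400]; b=crop(S,235,265,125,125,4)[:,:400]
a=cv2.resize(a,(400,560)); b=cv2.resize(b,(400,400)); b=cv2.copyMakeBorder(b,0,160,0,0,cv2.BORDER_CONSTANT)
cv2.imwrite("pics/c2.png",np.hstack([a,b]))
# bin rim, tray, plate rectangles
q=lambda c:(np.round(c[0],1),np.round(c[1],1),round(c[2],1))
b=blobs(T,(24,120,60),(34,255,255))[0]; pts=np.array([onz(T,*p[0],85)[:2] for p in b],np.float32); print("bin",q(cv2.minAreaRect(pts)))
t=blobs(T,(0,0,200),(180,40,255),500,(325,170,450,235))[0]; pts=np.array([onz(T,*p[0],10)[:2] for p in t],np.float32); print("tray",q(cv2.minAreaRect(pts)))
for n,lo,hi in(("orange",(5,150,120),(20,255,255)),("blue",(108,130,90),(125,255,255))):
    r=[]
    for c,roi in((T,(325,170,450,235)),(S,(235,250,360,390))):
        k=blobs(c,lo,hi,8,roi)[0]; M=cv2.moments(k); r.append((M["m10"]/M["m00"],M["m01"]/M["m00"]))
    print(n,np.round(r,1),tri(T,r[0],S,r[1]).round(1),onz(T,*r[0],71).round(1),onz(S,*r[1],69).round(1))
for c,roi in((T,(90,180,300,290)),(S,(310,120,410,265))):
    for k in blobs(c,(95,70,80),(112,255,255),20,roi): print("foam",cv2.contourArea(k),cv2.approxPolyDP(k,2,True)[:,0].tolist(), c["img"][k[:,0,1].mean().astype(int),k[:,0,0].mean().astype(int)])
E
```

```text
bin (array([429.2, -87.1]), array([160.6, 163.1]), 2.5)
tray (array([ 616. , -139.3]), array([219. ,  84.6]), 83.4)
orange [[431.9 196.9]
 [273.5 337.5]] [ 614.1 -216.7   73.1] [ 614.1 -217.5   71. ] [ 612.6 -213.7   69. ]Traceback (most recent call last):
  File "<stdin>", line 14, in <module>
IndexError: list index out of range
```

View pics/c1.png

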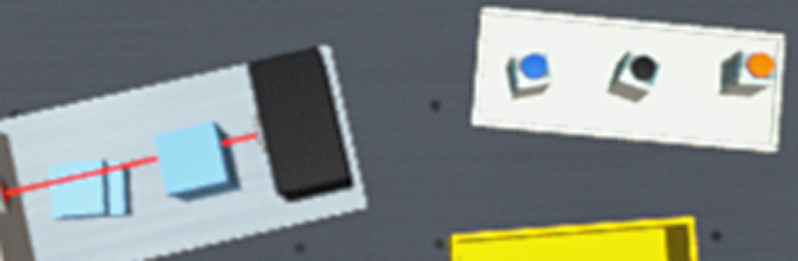

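View pics/c2.png

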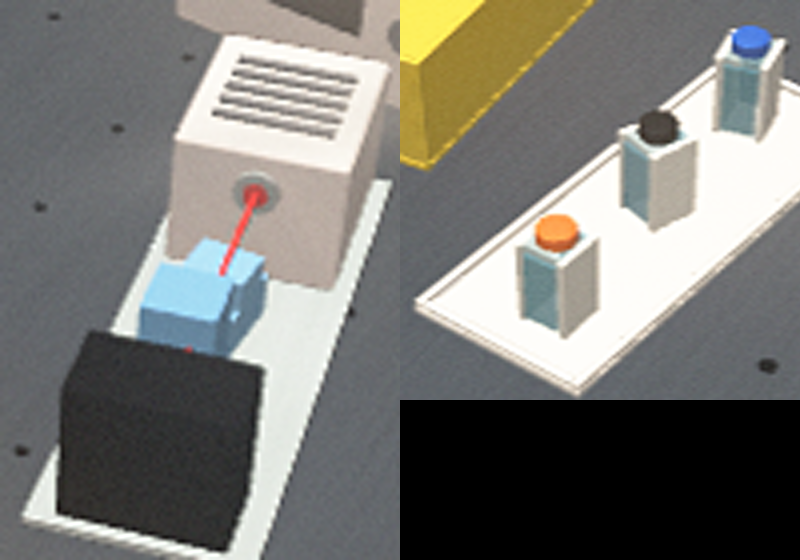

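c1/c2: the windows of the orange cell face about -y (scene left) and its frosted faces about ±x. The tall foam is on the receiver side and the low one on the lamp side.

```bash
python3 - <<'E'
from h import *
T=read_camera("top");S=read_camera("scene")
def fitxy(c,roi,lo,hi,z,lo2=None):
    hsv=cv2.cvtColor(c["img"],cv2.COLOR_RGB2HSV); m=cv2.inRange(hsv,np.array(lo),np.array(hi)); x0,y0,x1,y1=roi
    v,u=np.nonzero(m[y0:y1,x0:x1]); P=np.array([onz(c,a+x0,b+y0,z)[:2] for a,b in zip(u,v)],np.float32)
    l=cv2.fitLine(P,cv2.DIST_HUBER,0,.01,.01).ravel(); return l,len(P)
l,n=fitxy(T,(168,190,275,260),(170,90,90),(180,255,255),65); print("beamT",l.round(3),n,"ang of line",np.degrees(np.arctan2(l[1],l[0])).round(2))
l,n=fitxy(S,(340,150,400,225),(170,90,90),(180,255,255),65); print("beamS",l.round(3),n,np.degrees(np.arctan2(l[1],l[0])).round(2))
# receiver blob and plate
k=blobs(T,(0,0,0),(180,255,60),300,(250,185,300,250)); 
for b in k[:1]:
    ap=cv2.approxPolyDP(b,2,True)[:,0]; print("recv",ap.tolist(),[onz(T,*p,90)[:2].round(1).tolist() for p in ap])
k=blobs(T,(0,0,165),(180,40,255),100,(95,205,178,285))
for b in k[:2]: ap=cv2.approxPolyDP(b,2,True)[:,0]; print("lamp",cv2.contourArea(b),ap.tolist(),[onz(T,*p,90)[:2].round(1).tolist() for p in ap])
for (c,roi,nm) in((T,(180,205,255,265),"T"),(S,(330,165,380,230),"S")):
    for k in blobs(c,(90,60,60),(108,255,255),20,roi): print("foam",nm,cv2.contourArea(k),cv2.approxPolyDP(k,1.5,True)[:,0].tolist())
k=blobs(T,(100,120,90),(125,255,255),8,(325,170,450,235));print([cv2.minEnclosingCircle(x)[0] for x in k])
for nm,z,P in(("bot",4,[(122,315),(165,337),(197,305)]),("top",64,[(117,248),(160,263),(199,235)])):
    W=np.array([onz(S,235+p[0]/4,265+p[1]/3.2,z)[:2] for p in P]); d=np.diff(W,axis=0)
    print(nm,W.round(1).tolist(),np.linalg.norm(d,axis=1).round(1),np.degrees(np.arctan2(d[:,1],d[:,0])).round(1),"ctr",((W[0]+W[2])/2).round(1))
for p in [(235,46),(366,208)]: pass
E
```

```text
beamT [ 2.02000e-01 -9.79000e-01  5.55495e+02  2.22185e+02] 69 ang of line -78.36
beamS [ 1.94000e-01 -9.81000e-01  5.57004e+02  2.12155e+02] 9 -78.82
recv [[278, 191], [256, 198], [265, 237], [269, 243], [290, 238]] [[629.6, 80.9], [617.3, 122.6], [543.0, 107.4], [531.5, 100.1], [539.8, 60.6]]
lamp 3348.0 [[158, 216], [98, 230], [108, 281], [170, 267]] [[587.9, 305.8], [564.6, 416.4], [469.5, 398.1], [492.0, 284.5]]
lamp 216.5 [[177, 269], [123, 282], [134, 284], [177, 274]] [[487.9, 271.7], [466.9, 370.8], [462.5, 350.7], [478.6, 271.8]]
foam T 539.5 [[243, 217], [223, 221], [228, 242], [237, 243], [251, 239], [249, 226], [245, 225], [247, 221]]
foam T 317.0 [[214, 234], [187, 240], [188, 249], [214, 248]]
foam T 41.5 [[208, 231], [187, 232], [187, 235]]
foam S 585.5 [[370, 184], [364, 182], [362, 188], [359, 189], [358, 186], [361, 181], [356, 180], [350, 187], [345, 186], [341, 193], [339, 204], [361, 208], [369, 198]]
[(353.7926940917969, 197.4512176513672)]
bot [[601.3, -222.2], [623.5, -224.7], [624.4, -201.3]] [22.4 23.4] [-6.3 87.8] ctr [ 612.9 -211.8]
top [[603.3, -226.2], [622.5, -225.3], [626.6, -203.0]] [19.3 22.7] [ 2.6 79.6] ctr [ 615.  -214.6]
```

```bash
python3 - <<'E'
from h import *
T=read_camera("top");S=read_camera("scene")
a=crop(T,180,208,80,45,9)[:, :720]; b=crop(S,335,170,50,60,9)
cv2.imwrite("pics/c3.png",cv2.resize(a,(720,405)))
W=np.array([onz(T,170+x/2.9,175+y/2.9,86)[:2] for x,y in[(155,133),(215,122),(233,185),(175,195)]])
d=np.roll(W,-1,0)-W; print("tall",W.round(1).tolist(),W.mean(0),np.linalg.norm(d,axis=1).round(1),np.degrees(np.arctan2(d[:,1],d[:,0])).round(1))
c=np.array([559,204.8,0]); print([np.round(proj(T,c+np.array([-.201*s,.98*s,z])),1) for s,z in((0,65),(-42,86),(42,50))])
E
```

```text
tall [[576.0, 185.1], [582.2, 146.2], [540.7, 135.3], [535.3, 172.9]] [558.56344977 159.88723996] [39.4 42.9 38.  42.6] [ -81.  -165.4   98.3   16.7]
[array([215.4, 231.2]), array([235. , 225.1]), array([195.8, 236.7])]
```

View pics/c3.png

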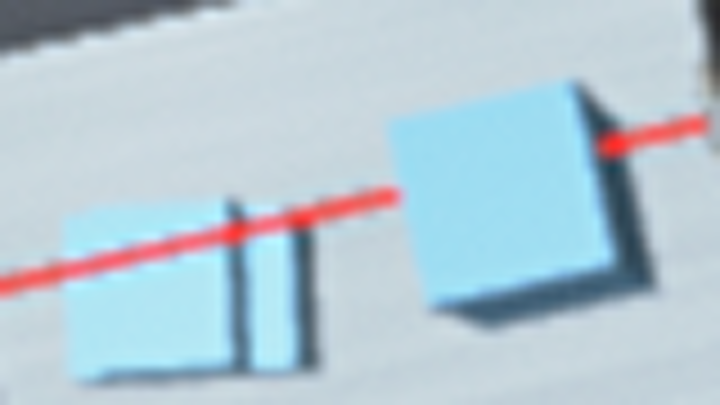

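c3: tall top corners at crop (390,122),(572,80),(615,265),(432,307). Low block lower-step corners at (62,215),(78,382),(300,370),(290,207).

```bash
python3 - <<'E'
from h import *
T=read_camera("top")
for n,z,P in(("tall",86,[(390,122),(572,80),(615,265),(432,307)]),("low",32,[(62,215),(290,207),(300,370),(78,382)])):
    W=np.array([onz(T,180+x/9-.5,208+y/9-.5,z)[:2] for x,y in P])
    d=np.roll(W,-1,0)-W; print(n,W.round(1).tolist(),W.mean(0),np.linalg.norm(d,axis=1).round(1),np.degrees(np.arctan2(d[:,1],d[:,0])).round(1))
s=state();print(s["eef_pos"],s["tcp_rot"],s["opening"],s["t"])
E
```

```text
tall [[575.7, 186.3], [583.6, 148.2], [544.4, 140.0], [536.6, 178.2]] [560.05641436 163.16390819] [38.9 40.1 39.  39.9] [ -78.4 -168.2  101.5   11.7]
low [[563.4, 268.9], [563.8, 218.6], [527.4, 216.9], [526.2, 265.8]] [545.19678046 242.5596143 ] [50.3 36.4 48.9 37.4] [ -89.5 -177.4   91.5    4.7]
[150.24505347 606.67253438 228.61594198] [-3.14158291e+00 -3.10135999e-05  1.32798822e+00] 1.000488534407225 0.45
```

```bash
python3 -m handwheel '[{"hand":0.095,"x":0,"y":0,"z":0.04,"spin":0},{"hand":0.095,"x":0.1,"y":-0.11,"z":0.04,"spin":-3},{"hand":0.095,"x":0.2,"y":-0.22,"z":0.04,"spin":-6},{"hand":0.095,"x":0.3,"y":-0.33,"z":0.04,"spin":-9},{"hand":0.095,"x":0.3,"y":-0.33,"z":0.04,"spin":-9},{"hand":0.095,"x":0.3,"y":-0.33,"z":0.04,"spin":-9},{"hand":0.095,"x":0.3,"y":-0.33,"z":0.04,"spin":-9},{"hand":0.095,"x":0.3,"y":-0.33,"z":0.04,"spin":-9},{"hand":0.095,"x":0.41,"y":-0.4435,"z":0,"spin":-12.88},{"hand":0.095,"x":0.41,"y":-0.4435,"z":0,"spin":-12.88},{"hand":0.095,"x":0.41,"y":-0.4435,"z":0,"spin":-12.88},{"hand":0.095,"x":0.41,"y":-0.4435,"z":0,"spin":-12.88},{"hand":0.095,"x":0.41,"y":-0.4435,"z":0,"spin":-12.88},{"hand":0.095,"x":0.41,"y":-0.4435,"z":0,"spin":-12.88},{"hand":0.095,"x":0.41,"y":-0.4435,"z":0,"spin":-12.88},{"hand":0.095,"x":0.41,"y":-0.4435,"z":0,"spin":-12.88},{"hand":0.095,"x":0.41,"y":-0.4435,"z":0,"spin":-12.88},{"hand":0.095,"x":0.41,"y":-0.4435,"z":0,"spin":-12.88},{"hand":0.095,"x":0.41,"y":-0.4435,"z":0,"spin":-12.88},{"hand":0.095,"x":0.41,"y":-0.4435,"z":0,"spin":-12.88}]'
```

```text
t: 2.12
eef_pos: [559.6, 164.1, 229.0]
tcp_rot: [-3.142, -0.0, 0.205]
ft_force: [-0.1, 0.4, -0.1]
opening: 1.0
```

```bash
python3 -m handwheel '[{"hand":0.095,"x":0,"y":-0.001,"z":-0.04,"spin":0},{"hand":0.095,"x":0,"y":-0.001,"z":-0.08,"spin":0},{"hand":0.095,"x":0,"y":-0.001,"z":-0.11,"spin":0},{"hand":0.095,"x":0,"y":-0.001,"z":-0.14,"spin":0},{"hand":0.095,"x":0,"y":-0.001,"z":-0.16,"spin":0},{"hand":0.095,"x":0,"y":-0.001,"z":-0.169,"spin":0},{"hand":0.02,"x":0,"y":-0.001,"z":-0.169,"spin":0},{"hand":0.02,"x":0,"y":-0.001,"z":-0.169,"spin":0},{"hand":0.02,"x":0,"y":-0.001,"z":-0.169,"spin":0},{"hand":0.02,"x":0,"y":-0.001,"z":-0.169,"spin":0},{"hand":0.02,"x":0,"y":-0.001,"z":-0.169,"spin":0},{"hand":0.02,"x":0,"y":-0.001,"z":-0.169,"spin":0},{"hand":0.02,"x":0,"y":-0.001,"z":-0.169,"spin":0},{"hand":0.02,"x":0,"y":-0.001,"z":-0.169,"spin":0}]'
```

```text
t: 3.28
eef_pos: [560.3, 162.1, 60.0]
tcp_rot: [3.142, -0.001, 0.204]
ft_force: [-0.6, 0.1, -0.6]
opening: 0.492
```

```bash
python3 -m handwheel '[{"hand":0.02,"x":0,"y":0,"z":0,"spin":0},{"hand":0.02,"x":0,"y":0,"z":0,"spin":0},{"hand":0.02,"x":0,"y":0,"z":0,"spin":0},{"hand":0.02,"x":0,"y":0,"z":0,"spin":0},{"hand":0.02,"x":0,"y":0,"z":0,"spin":0},{"hand":0.02,"x":0,"y":0,"z":0.03,"spin":0},{"hand":0.02,"x":0,"y":0,"z":0.06,"spin":0},{"hand":0.02,"x":0,"y":0,"z":0.1,"spin":0},{"hand":0.02,"x":0,"y":0,"z":0.14,"spin":0},{"hand":0.02,"x":0,"y":0,"z":0.14,"spin":0}]'
```

```text
t: 4.12
eef_pos: [562.6, 162.7, 206.7]
tcp_rot: [3.141, -0.01, 0.204]
ft_force: [0.6, -0.1, 0.1]
opening: 0.421
```

```bash
python3 -m handwheel '[{"hand":0.02,"x":-0.02,"y":-0.033,"z":0,"spin":-0.3},{"hand":0.02,"x":-0.04,"y":-0.066,"z":0,"spin":-0.6},{"hand":0.02,"x":-0.06,"y":-0.1,"z":0,"spin":-0.9},{"hand":0.02,"x":-0.08,"y":-0.133,"z":0,"spin":-1.2},{"hand":0.02,"x":-0.1,"y":-0.166,"z":0,"spin":-1.5},{"hand":0.02,"x":-0.12,"y":-0.2,"z":0,"spin":-1.8},{"hand":0.02,"x":-0.131,"y":-0.217,"z":0,"spin":-1.8},{"hand":0.02,"x":-0.131,"y":-0.217,"z":0,"spin":-1.8},{"hand":0.02,"x":-0.131,"y":-0.217,"z":0,"spin":-1.8},{"hand":0.02,"x":-0.131,"y":-0.217,"z":-0.03,"spin":-1.8},{"hand":0.02,"x":-0.131,"y":-0.217,"z":-0.06,"spin":-1.8},{"hand":0.02,"x":-0.131,"y":-0.217,"z":-0.09,"spin":-1.8},{"hand":0.02,"x":-0.131,"y":-0.217,"z":-0.115,"spin":-1.8},{"hand":0.02,"x":-0.131,"y":-0.217,"z":-0.129,"spin":-1.8},{"hand":0.02,"x":-0.131,"y":-0.217,"z":-0.131,"spin":-1.8},{"hand":0.06,"x":-0.131,"y":-0.217,"z":-0.131,"spin":-1.8},{"hand":0.06,"x":-0.131,"y":-0.217,"z":-0.131,"spin":-1.8},{"hand":0.06,"x":-0.131,"y":-0.217,"z":-0.131,"spin":-1.8},{"hand":0.06,"x":-0.131,"y":-0.217,"z":-0.131,"spin":-1.8},{"hand":0.06,"x":-0.131,"y":-0.217,"z":-0.131,"spin":-1.8}]'
```

```text
t: 5.78
eef_pos: [429.6, -54.9, 69.4]
tcp_rot: [3.141, -0.002, 0.047]
ft_force: [0.2, -0.4, 0.3]
opening: 0.627
```

```bash
python3 -m handwheel '[{"hand":0.06,"x":0,"y":0,"z":0,"spin":0},{"hand":0.06,"x":0,"y":0,"z":0.03,"spin":0},{"hand":0.06,"x":0,"y":0,"z":0.06,"spin":0},{"hand":0.06,"x":0,"y":0,"z":0.1,"spin":0},{"hand":0.08,"x":0,"y":0,"z":0.14,"spin":0},{"hand":0.08,"x":0,"y":0,"z":0.14,"spin":0}]'; python3 - <<'E'
from h import *
a=crop(read_camera("scene"),130,120,320,240,1.25);b=crop(read_camera("top"),90,170,360,185,1.1)
b=cv2.copyMakeBorder(b,0,300-b.shape[0],0,0,0)
cv2.imwrite("pics/d1.png",np.hstack([a,b]))
E
```

```text
t: 6.28
eef_pos: [431.3, -55.3, 215.0]
tcp_rot: [3.138, -0.01, 0.047]
ft_force: [-0.8, 0.3, -0.0]
opening: 0.722
```

View pics/d1.png

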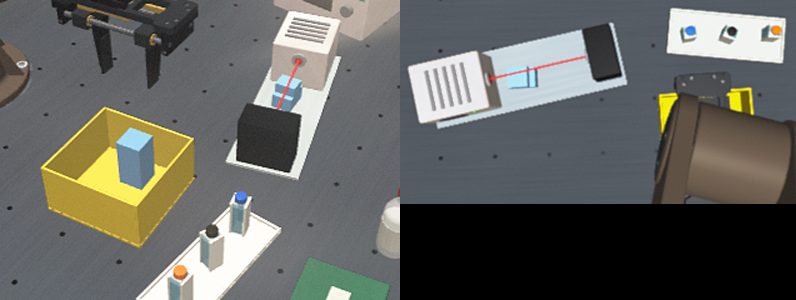

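Tall foam stands in the bin (d1, about (135,155)). The low foam is undisturbed. Next: the low one.

```bash
python3 -m handwheel '[{"hand":0.09,"x":0.03,"y":0.03,"z":0,"spin":0},{"hand":0.09,"x":0.05,"y":0.07,"z":0,"spin":0},{"hand":0.09,"x":0.07,"y":0.11,"z":0,"spin":0},{"hand":0.09,"x":0.085,"y":0.15,"z":0,"spin":0},{"hand":0.09,"x":0.095,"y":0.19,"z":0,"spin":0},{"hand":0.09,"x":0.105,"y":0.23,"z":0,"spin":0},{"hand":0.09,"x":0.116,"y":0.265,"z":0,"spin":0},{"hand":0.09,"x":0.116,"y":0.29,"z":0,"spin":0},{"hand":0.09,"x":0.116,"y":0.2976,"z":0,"spin":0},{"hand":0.09,"x":0.116,"y":0.2976,"z":0,"spin":0},{"hand":0.09,"x":0.116,"y":0.2976,"z":-0.04,"spin":0},{"hand":0.09,"x":0.116,"y":0.2976,"z":-0.08,"spin":0},{"hand":0.09,"x":0.116,"y":0.2976,"z":-0.12,"spin":0},{"hand":0.09,"x":0.116,"y":0.2976,"z":-0.15,"spin":0},{"hand":0.09,"x":0.116,"y":0.2976,"z":-0.168,"spin":0},{"hand":0.09,"x":0.116,"y":0.2976,"z":-0.172,"spin":0},{"hand":0.09,"x":0.116,"y":0.2976,"z":-0.172,"spin":0}]'
python3 -m handwheel '[{"hand":0.015,"x":0,"y":0,"z":0,"spin":0},{"hand":0.015,"x":0,"y":0,"z":0,"spin":0},{"hand":0.015,"x":0,"y":0,"z":0,"spin":0},{"hand":0.015,"x":0,"y":0,"z":0,"spin":0},{"hand":0.015,"x":0,"y":0,"z":0,"spin":0},{"hand":0.015,"x":0,"y":0,"z":0,"spin":0},{"hand":0.015,"x":0,"y":0,"z":0,"spin":0},{"hand":0.015,"x":0,"y":0,"z":0,"spin":0},{"hand":0.015,"x":0,"y":0,"z":0,"spin":0},{"hand":0.015,"x":0,"y":0,"z":0,"spin":0},{"hand":0.015,"x":0,"y":0,"z":0,"spin":0},{"hand":0.015,"x":0,"y":0,"z":0,"spin":0},{"hand":0.015,"x":0,"y":0,"z":0,"spin":0},{"hand":0.015,"x":0,"y":0,"z":0.03,"spin":0},{"hand":0.015,"x":0,"y":0,"z":0.06,"spin":0},{"hand":0.015,"x":0,"y":0,"z":0.1,"spin":0},{"hand":0.015,"x":0,"y":0,"z":0.14,"spin":0},{"hand":0.015,"x":0,"y":0,"z":0.16,"spin":0},{"hand":0.015,"x":0,"y":0,"z":0.16,"spin":0}]'
```

```text
t: 7.8
eef_pos: [544.6, 241.3, 35.4]
tcp_rot: [3.141, 0.003, 0.046]
ft_force: [0.2, -0.0, 1.0]
opening: 0.948
t: 9.38
eef_pos: [546.7, 243.3, 201.6]
tcp_rot: [-3.14, -0.008, 0.047]
ft_force: [0.2, -0.0, -0.1]
opening: 0.377
```

```bash
python3 -m handwheel '[{"hand":0.015,"x":0,"y":-0.03,"z":0,"spin":0},{"hand":0.015,"x":-0.01,"y":-0.07,"z":0,"spin":0},{"hand":0.015,"x":-0.02,"y":-0.11,"z":0,"spin":0},{"hand":0.015,"x":-0.03,"y":-0.15,"z":0,"spin":0},{"hand":0.015,"x":-0.04,"y":-0.19,"z":0,"spin":0},{"hand":0.015,"x":-0.055,"y":-0.225,"z":0,"spin":0},{"hand":0.015,"x":-0.075,"y":-0.26,"z":0,"spin":0},{"hand":0.015,"x":-0.095,"y":-0.295,"z":0,"spin":0},{"hand":0.015,"x":-0.11,"y":-0.33,"z":0,"spin":0},{"hand":0.015,"x":-0.116,"y":-0.355,"z":0,"spin":0},{"hand":0.015,"x":-0.116,"y":-0.365,"z":0,"spin":0},{"hand":0.015,"x":-0.116,"y":-0.365,"z":0,"spin":0},{"hand":0.015,"x":-0.116,"y":-0.365,"z":0,"spin":0},{"hand":0.015,"x":-0.116,"y":-0.365,"z":-0.03,"spin":0},{"hand":0.015,"x":-0.116,"y":-0.365,"z":-0.06,"spin":0},{"hand":0.015,"x":-0.116,"y":-0.365,"z":-0.09,"spin":0},{"hand":0.015,"x":-0.116,"y":-0.365,"z":-0.12,"spin":0},{"hand":0.015,"x":-0.116,"y":-0.365,"z":-0.145,"spin":0},{"hand":0.015,"x":-0.116,"y":-0.365,"z":-0.151,"spin":0},{"hand":0.015,"x":-0.116,"y":-0.365,"z":-0.151,"spin":0}]'
python3 -m handwheel '[{"hand":0.06,"x":0,"y":0,"z":0,"spin":0},{"hand":0.06,"x":0,"y":0,"z":0,"spin":0},{"hand":0.06,"x":0,"y":0,"z":0,"spin":0},{"hand":0.06,"x":0,"y":0,"z":0,"spin":0},{"hand":0.06,"x":0,"y":0,"z":0,"spin":0},{"hand":0.06,"x":0,"y":0,"z":0,"spin":0},{"hand":0.06,"x":0,"y":0,"z":0.04,"spin":0},{"hand":0.06,"x":0,"y":0,"z":0.08,"spin":0},{"hand":0.06,"x":0,"y":0,"z":0.12,"spin":0},{"hand":0.06,"x":0,"y":0,"z":0.155,"spin":0},{"hand":0.06,"x":0,"y":0.1,"z":0.155,"spin":0},{"hand":0.06,"x":0,"y":0.1,"z":0.155,"spin":0},{"hand":0.06,"x":0,"y":0.1,"z":0.155,"spin":0},{"hand":0.06,"x":0,"y":0.1,"z":0.155,"spin":0}]'
python3 - <<'E'
from h import *
T=read_camera("top");S=read_camera("scene")
a=crop(S,235,265,125,125,4.8);b=crop(S,130,120,260,200,.9)
b=cv2.copyMakeBorder(b,0,420,0,0,0)
cv2.imwrite("pics/d2.png",np.hstack([cv2.resize(a,(560,560)),cv2.resize(b[:560],(234,560))]))
cv2.imwrite("pics/_s.png",S["img"][:,:,::-1])
E
```

```text
t: 11.05
eef_pos: [428.9, -120.7, 44.3]
tcp_rot: [-3.14, 0.003, 0.049]
ft_force: [0.2, -0.3, 0.2]
opening: 0.373
t: 12.22
eef_pos: [428.7, -19.7, 201.2]
tcp_rot: [-3.141, -0.001, 0.05]
ft_force: [0.2, 0.0, -0.0]
opening: 0.633
```

View pics/d2.png

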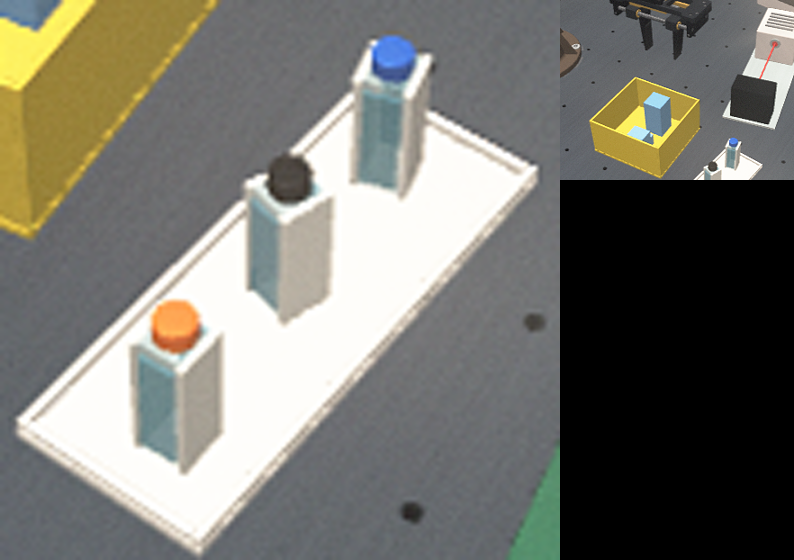

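d2: both foams are in the bin and the head is clear. Orange cell bottom corners are at crop (137,446),(184,472),(221,435), and top corners at (130,347),(181,366),(222,334).

```bash
python3 - <<'E'
from h import *
S=read_camera("scene");T=read_camera("top")
for nm,z,P in(("bot",4,[(137,446),(184,472),(221,435)]),("top",64,[(130,347),(181,366),(222,334)])):
    W=np.array([onz(S,235+p[0]/4.48-.5,265+p[1]/4.48-.5,z)[:2] for p in P]); d=np.diff(W,axis=0)
    print(nm,W.round(1).tolist(),np.linalg.norm(d,axis=1).round(1),np.degrees(np.arctan2(d[:,1],d[:,0])).round(1),"ctr",((W[0]+W[2])/2).round(1))
img=cv2.cvtColor(T["img"],cv2.COLOR_RGB2GRAY)
r=[]
for c,roi in((T,(325,170,450,235)),(S,(235,250,360,390))):
    k=blobs(c,(5,150,120),(20,255,255),8,roi)[0]; r.append(cv2.minEnclosingCircle(k)[0])
print(r,tri(T,r[0],S,r[1]).round(1),onz(T,*r[0],73).round(1),onz(S,*r[1],70).round(1))
ap=cv2.approxPolyDP(blobs(T,(0,0,200),(180,40,255),500,(325,170,450,235))[0],2,True)[:,0]; print(ap.tolist())
E
```

```text
bot [[601.3, -223.6], [622.1, -224.5], [625.2, -203.8]] [20.8 20.9] [-2.5 81.6] ctr [ 613.3 -213.7]
top [[601.7, -225.8], [621.4, -223.8], [626.3, -204.6]] [19.8 19.8] [ 6.1 75.5] ctr [ 614.  -215.2]
[(431.9666748046875, 196.86666870117188), (273.5, 337.5)] [ 614.2 -216.8   73.2] [ 613.9 -217.1   73. ] [ 613.1 -214.5   70. ]
[[336, 178], [333, 217], [437, 226], [439, 187]]
```

```bash
python3 -m handwheel '[{"hand":0.06,"x":0.02,"y":-0.02,"z":0,"spin":-0.5},{"hand":0.06,"x":0.045,"y":-0.045,"z":0,"spin":-1},{"hand":0.06,"x":0.07,"y":-0.07,"z":0,"spin":-1.5},{"hand":0.06,"x":0.095,"y":-0.095,"z":0,"spin":-1.74},{"hand":0.06,"x":0.12,"y":-0.12,"z":0,"spin":-1.74},{"hand":0.06,"x":0.145,"y":-0.15,"z":0,"spin":-1.74},{"hand":0.06,"x":0.17,"y":-0.175,"z":0,"spin":-1.74},{"hand":0.06,"x":0.18,"y":-0.19,"z":0,"spin":-1.74},{"hand":0.06,"x":0.1845,"y":-0.1933,"z":0,"spin":-1.74},{"hand":0.06,"x":0.1845,"y":-0.1933,"z":0,"spin":-1.74},{"hand":0.06,"x":0.1845,"y":-0.1933,"z":0,"spin":-1.74},{"hand":0.06,"x":0.1845,"y":-0.1933,"z":-0.03,"spin":-1.74},{"hand":0.06,"x":0.1845,"y":-0.1933,"z":-0.06,"spin":-1.74},{"hand":0.06,"x":0.1845,"y":-0.1933,"z":-0.085,"spin":-1.74},{"hand":0.06,"x":0.1845,"y":-0.1933,"z":-0.1,"spin":-1.74},{"hand":0.06,"x":0.1845,"y":-0.1933,"z":-0.1,"spin":-1.74},{"hand":0.06,"x":0.1845,"y":-0.1933,"z":-0.1,"spin":-1.74}]'; python3 - <<'E'
from h import *
cv2.imwrite("pics/d3.png",np.hstack([crop(read_camera("scene"),215,220,150,150,2.6),crop(read_camera("top"),330,150,130,130,3)]))
E
```

```text
t: 13.83
eef_pos: [613.2, -214.7, 100.9]
tcp_rot: [-3.141, 0.001, -0.104]
ft_force: [-0.0, 0.5, -0.5]
opening: 0.633
```

View pics/d3.png

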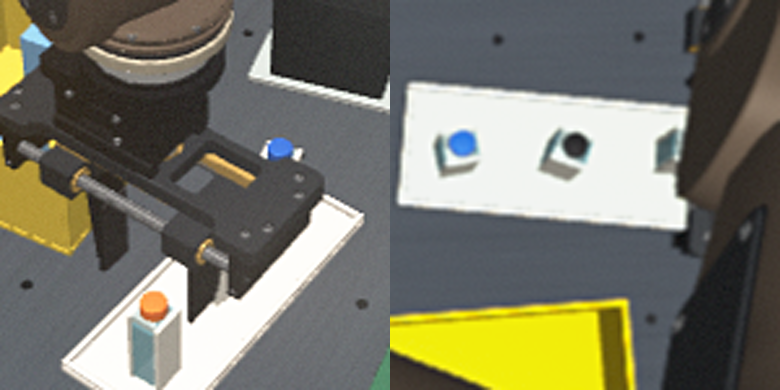

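d3: fingertips straddle the orange cell (tips at about (105,268) and (195,318), stopper at (153,305)), on line. Descend and grip.

```bash
python3 -m handwheel '[{"hand":0.06,"x":0,"y":0,"z":-0.02,"spin":0},{"hand":0.06,"x":0,"y":0,"z":-0.04,"spin":0},{"hand":0.06,"x":0,"y":0,"z":-0.06,"spin":0},{"hand":0.06,"x":0,"y":0,"z":-0.072,"spin":0},{"hand":0.06,"x":0,"y":0,"z":-0.0747,"spin":0},{"hand":0.06,"x":0,"y":0,"z":-0.0747,"spin":0},{"hand":0.04,"x":0,"y":0,"z":-0.0747,"spin":0},{"hand":0.04,"x":0,"y":0,"z":-0.0747,"spin":0},{"hand":0.03,"x":0,"y":0,"z":-0.0747,"spin":0},{"hand":0.03,"x":0,"y":0,"z":-0.0747,"spin":0},{"hand":0.025,"x":0,"y":0,"z":-0.0747,"spin":0},{"hand":0.022,"x":0,"y":0,"z":-0.0747,"spin":0},{"hand":0.01,"x":0,"y":0,"z":-0.0747,"spin":0},{"hand":0.01,"x":0,"y":0,"z":-0.0747,"spin":0},{"hand":0.01,"x":0,"y":0,"z":-0.0747,"spin":0},{"hand":0.01,"x":0,"y":0,"z":-0.0747,"spin":0},{"hand":0.01,"x":0,"y":0,"z":-0.0747,"spin":0},{"hand":0.01,"x":0,"y":0,"z":-0.0747,"spin":0}]'
python3 -m handwheel '[{"hand":0.01,"x":0,"y":0,"z":0.005,"spin":0},{"hand":0.01,"x":0,"y":0,"z":0.015,"spin":0},{"hand":0.01,"x":0,"y":0,"z":0.03,"spin":0},{"hand":0.01,"x":0,"y":0,"z":0.05,"spin":0},{"hand":0.01,"x":0,"y":0,"z":0.07,"spin":0},{"hand":0.01,"x":0,"y":0,"z":0.09,"spin":0},{"hand":0.01,"x":0,"y":0,"z":0.11,"spin":0},{"hand":0.01,"x":0,"y":0,"z":0.13,"spin":0},{"hand":0.01,"x":0,"y":0,"z":0.145,"spin":0},{"hand":0.01,"x":0,"y":0,"z":0.15,"spin":0},{"hand":0.01,"x":0,"y":0,"z":0.15,"spin":0},{"hand":0.01,"x":0,"y":0,"z":0.15,"spin":0}]'; python3 - <<'E'
from h import *
S=read_camera("scene"); print(proj(S,[613.7,-215.5,181]))
cv2.imwrite("pics/d4.png",crop(S,190,150,170,150,3.7))
E
```

```text
t: 15.43
eef_pos: [613.8, -215.5, 26.2]
tcp_rot: [3.141, -0.0, -0.105]
ft_force: [-1.2, 0.6, 4.5]
opening: 0.248
t: 16.43
eef_pos: [613.5, -215.4, 175.6]
tcp_rot: [-3.141, 0.0, -0.105]
ft_force: [-0.7, 0.4, 0.4]
opening: 0.25
(np.float64(272.2480554288885), np.float64(288.87076305290134))
```

View pics/d4.png

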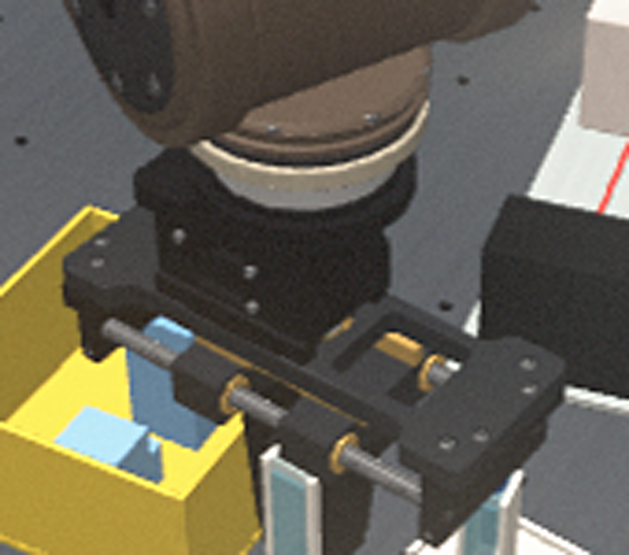

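d4: both foams are in the bin, and the cell is held upright with its window (about (290,500)) facing out between the fingers. Carry it over the gap.

```bash
python3 -m handwheel '[{"hand":0.01,"x":-0.001,"y":0.01,"z":0,"spin":0.1},{"hand":0.01,"x":-0.003,"y":0.025,"z":0,"spin":0.2},{"hand":0.01,"x":-0.006,"y":0.045,"z":0,"spin":0.4},{"hand":0.01,"x":-0.009,"y":0.07,"z":0,"spin":0.6},{"hand":0.01,"x":-0.012,"y":0.095,"z":0,"spin":0.8},{"hand":0.01,"x":-0.016,"y":0.12,"z":0,"spin":1},{"hand":0.01,"x":-0.019,"y":0.145,"z":0,"spin":1.2},{"hand":0.01,"x":-0.022,"y":0.17,"z":0,"spin":1.4},{"hand":0.01,"x":-0.025,"y":0.195,"z":0,"spin":1.6},{"hand":0.01,"x":-0.028,"y":0.22,"z":0,"spin":1.8},{"hand":0.01,"x":-0.032,"y":0.245,"z":0,"spin":2},{"hand":0.01,"x":-0.035,"y":0.27,"z":0,"spin":2.2},{"hand":0.01,"x":-0.038,"y":0.295,"z":0,"spin":2.4},{"hand":0.01,"x":-0.042,"y":0.32,"z":0,"spin":2.6},{"hand":0.01,"x":-0.045,"y":0.345,"z":0,"spin":2.8},{"hand":0.01,"x":-0.048,"y":0.37,"z":0,"spin":3},{"hand":0.01,"x":-0.051,"y":0.39,"z":0,"spin":3.2},{"hand":0.01,"x":-0.053,"y":0.407,"z":0,"spin":3.4},{"hand":0.01,"x":-0.0547,"y":0.417,"z":0,"spin":3.52},{"hand":0.01,"x":-0.0547,"y":0.4203,"z":0,"spin":3.52}]'
python3 -m handwheel '[{"hand":0.01,"x":0,"y":0,"z":0,"spin":0},{"hand":0.01,"x":0,"y":0,"z":-0.01,"spin":0},{"hand":0.01,"x":0,"y":0,"z":-0.025,"spin":0},{"hand":0.01,"x":0,"y":0,"z":-0.04,"spin":0},{"hand":0.01,"x":0,"y":0,"z":-0.055,"spin":0},{"hand":0.01,"x":0,"y":0,"z":-0.07,"spin":0},{"hand":0.01,"x":0,"y":0,"z":-0.085,"spin":0},{"hand":0.01,"x":0,"y":0,"z":-0.1,"spin":0},{"hand":0.01,"x":0,"y":0,"z":-0.11,"spin":0},{"hand":0.01,"x":0,"y":0,"z":-0.117,"spin":0},{"hand":0.01,"x":0,"y":0,"z":-0.119,"spin":0},{"hand":0.01,"x":0,"y":0,"z":-0.119,"spin":0},{"hand":0.01,"x":0,"y":0,"z":-0.119,"spin":0}]'; python3 - <<'E'
from h import *
S=read_camera("scene");T=read_camera("top"); print(proj(S,[559,204.8,65]),proj(T,[559,204.8,65]))
cv2.imwrite("pics/d5.png",np.hstack([crop(S,310,100,100,130,4),crop(T,120,165,100,130,4)]))
E
```

```text
t: 18.15
eef_pos: [557.9, 206.8, 175.6]
tcp_rot: [-3.141, 0.001, 0.205]
ft_force: [-0.3, -0.8, -0.2]
opening: 0.25
t: 19.23
eef_pos: [559.3, 204.7, 57.4]
tcp_rot: [-3.142, -0.001, 0.202]
ft_force: [0.3, -0.7, -0.5]
opening: 0.253
(np.float64(358.3740146015388), np.float64(192.1861176925467)) (np.float64(215.35350059127347), np.float64(231.17432404768988))
```

View pics/d5.png

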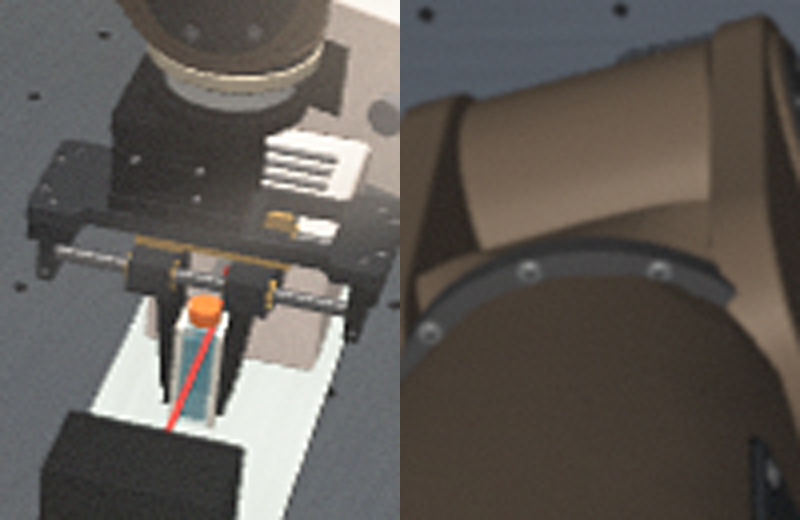

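d5: the cell is upright in the gap, with the orange stopper at crop (205,310), the window around (198,370), and the beam crossing it. Closer check of centring:

```bash
python3 - <<'E'
from h import *
S=read_camera("scene"); a=np.radians(11.6);ux=np.array([np.cos(a),np.sin(a),0]);uy=np.array([-np.sin(a),np.cos(a),0])
C=np.array([559,204.8,65]); x0,y0,s=340,165,10
im=crop(S,x0,y0,40,48,s)
for n,p in(("ctr",0*ux),("mL",-7.5*ux+25*[0,0,1] if 0 else -7.5*ux),("mR",7.5*ux),("gL",-12*ux),("gR",12*ux),("top",np.array([0,0,25.])),("bot",np.array([0,0,-25.])),("gtop",np.array([0,0,30.])),("gbot",np.array([0,0,-30.]))):
    q=np.array(proj(S,C-12.5*uy+p)); k=((q-[x0,y0]+.5)*s); print(n,q.round(1),k.round())
    im[int(k[1])-2:int(k[1])+3,int(k[0])-2:int(k[0])+3]=(0,255,0)
cv2.imwrite("pics/d6.png",im)
hsv=cv2.cvtColor(S["img"],cv2.COLOR_RGB2HSV); m=cv2.inRange(hsv,np.array((170,90,90)),np.array((180,255,255)))[165:215,335:385]
v,u=np.nonzero(m); print(list(zip((u+335).tolist(),(v+165).tolist())))
E
```

```text
ctr [356.9 195.6] [174. 311.]
mL [353.4 194.8] [139. 303.]
mR [360.4 196.3] [209. 318.]
gL [351.3 194.4] [118. 299.]
gR [362.5 196.7] [230. 322.]
top [357.9 185.8] [184. 213.]
bot [356.  205.1] [165. 406.]
gtop [358.1 183.8] [186. 193.]
gbot [355.8 206.9] [163. 424.]
[(361, 183), (362, 185), (359, 188), (360, 190), (359, 192), (355, 197)]
```

View pics/d6.png

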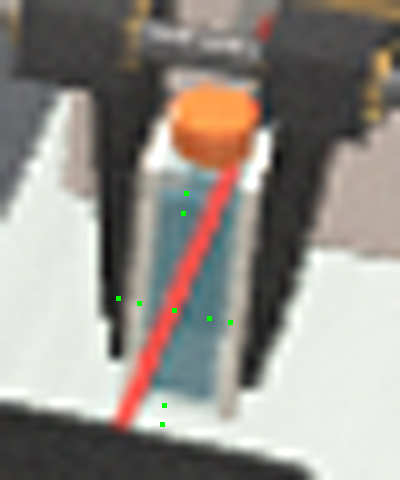

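d6: near face mid-width is at about (190,292). The beam enters at about (180,291), so the cell sits about 2 mm too far to head +x. I'll shift by (-1.6, -3) mm, which also trims it along the beam, then recheck.

```bash
python3 -m handwheel '[{"hand":0.01,"x":-0.0008,"y":-0.0015,"z":0,"spin":0},{"hand":0.01,"x":-0.0016,"y":-0.003,"z":0,"spin":0},{"hand":0.01,"x":-0.0016,"y":-0.003,"z":0,"spin":0},{"hand":0.01,"x":-0.0016,"y":-0.003,"z":0,"spin":0},{"hand":0.01,"x":-0.0016,"y":-0.003,"z":0,"spin":0},{"hand":0.01,"x":-0.0016,"y":-0.003,"z":0,"spin":0}]'; python3 - <<'E'
from h import *
# average frames to cut the noise
ims=[];
for i in range(8): S=read_camera("scene"); ims.append(S["img"].astype(float))
S["img"]=np.mean(ims,0).astype(np.uint8)
cv2.imwrite("pics/d7.png",crop(S,340,170,40,45,13))
E
```

```text
t: 19.88
eef_pos: [557.5, 201.8, 57.0]
tcp_rot: [3.142, -0.0, 0.202]
ft_force: [1.1, 0.5, -1.0]
opening: 0.253
```

View pics/d7.png

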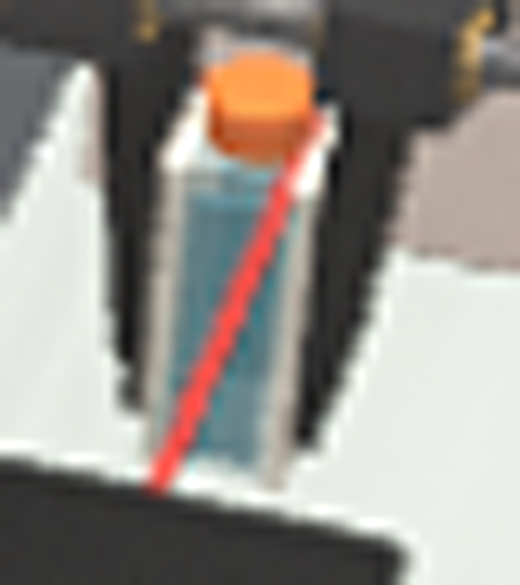

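d7: the beam meets the near face at about (228,324) and the face middle is at about (229,325), so it is centred within about 0.5 mm. Final numeric check, then hand in.

```bash
python3 - <<'E'
from h import *
T=read_camera("top"); print([np.round(cv2.minEnclosingCircle(x)[0],1) for x in blobs(T,(100,120,90),(125,255,255),8,(325,170,450,235))],[np.round(cv2.minEnclosingCircle(x)[0],1) for x in blobs(T,(0,0,0),(180,255,60),8,(340,180,435,220))])
S0=cv2.imread("pics/scene0.png").astype(int);S=read_camera("scene");S1=S["img"][:,:,::-1].astype(int)
print("scene diff round blue/black cells",np.abs(S0-S1)[268:345,288:335].mean())
s=state();print(s["t"],s["eef_pos"],s["tcp_rot"],s["opening"],np.abs(s["qvel"]).max(),s["ft_force"])
print(job_done())
E
```

```text
[array([353.8, 197.5])] [array([391.3, 198. ])]
scene diff round blue/black cells 3.1997789444597955
20.3833 [557.42988098 201.79566629  56.93671791] [ 3.14158304e+00 -5.41198139e-05  2.02263500e-01] 0.251330289473421 0.0017293075790865808 [-0.32464092  0.06993362 -1.0889596 ]
the job is handed in; nothing more can be done
None
```

The job is handed in at 20.4 s. Both foam offcuts are in the yellow bin, and the orange-stopper cell is held upright and still in the red beam.

**Grip:** the cell was gripped across its frosted faces, with the opening reading 23.8 mm against the 24 mm cell.

**Last checks:**
- The beam enters the near window within about 0.5 mm of its middle, judged by eye in the scene picture after I corrected a 2 mm offset.
- The tool's yaw is 11.6°, which matches the beam direction.
- The cell's centre is at about 65 mm, worked out from the tool height rather than seen.
- The blue and black cells have not moved.

**Less certain:**
- The far window was not seen directly. That the beam passes through its middle rests on the matching yaw.
- The two cameras disagreed by about 5 mm on where the cell sat along the beam. I moved it about 3 mm towards the middle, so it is midway only to within a few mm.

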